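Fetch the brass heel spacer with sprung tongs

ROBOT

A 6-joint arm with a two-finger parallel gripper is mounted at the origin on the work surface. World frame = base frame: x ahead of the robot, y to its left, z up, the work surface at z = 0. Lengths are in mm, angles in rad, forces in N, time in s.
With the tool pointing down it reaches from about 375 to 975 mm from the base axis. Payload 3.8 kg.
Tool frame: the origin (TCP) lies at the very end of the fingers, on their centre line; the grasp point (between the pads) lies 19 mm behind it (manip.grip_depth is the distance from the TCP to the grasp point, in mm); z points along the fingers, y is the direction in which the jaws open and shut (so a half turn about z gives the same grasp; the last joint's range is limited). The gripper opens to 88 mm and grips with 3 to 60 N. Pads are 18 mm wide; open, the fingers measure 123 mm over their backs; the gripper's body (75 mm by 187 mm) begins 45 mm behind the grasp point.
Start: joints at [-1.232, 0.264, 1.604, -0, 1.274, -0.037], TCP at [247.731, -627.891, 238.706] pointing down, gripper open.
Joint ranges: [-2.63, 2.63], [-0.94, 2.18], [0.31, 2.57], [-1.31, 4.45], [0, 2.66], [-2.55, 2.55]. Speed limits (rad/s): [2.57, 2.57, 3.14, 3.14, 3.14, 3.14].

INTERFACE

Orientations are given as a rotation vector (axis times angle).
In Python, from workcell import manip gives the robot as it stands.
- The arm moves only by the shell command python3 -m pendant 'ROWS'. ROWS is JSON, a list of rows, each an object with "dp": the shift along the tool's x, y, z in m, a list of three; "twist": the turn, a rotation vector about the tool's x, y, z in degrees, a list of three; "grip": the opening, from 0 (shut) to 1 (fully open). In form: [{"dp": [tx, ty, tz], "twist": [wx, wy, wz], "grip": grip}, ...]. A call has 1 to 12 rows; each row is the pose to reach, as a shift and turn from the pose commanded when the call began, along the tool's axes at that moment; what a row does not reach only later rows make up. A row lasts 1/8 s, in which the tool goes at most 62.5 mm and 10.7 degrees, less where a joint would pass 70% of its speed; a pose out of reach is approached as far as the arm can. A call with a gripper value outside its range is refused whole. The fingers move at their own pace and stop on an object; the grip force is fixed at half the most. Time passes only in rows, so rows that repeat a pose let the fingers close. It gives the time, the measured TCP pose, the force and the opening at its end, in the units of the state.
- manip.sense(): the state, without advancing time (a new reading comes with each control period).
- manip.camera(name): name is "side" or "top"; returns a dict with "img" (384x512x3 uint8, red, green, blue), "mtx" (3x3 intrinsics, pixels), "rvec" (rotation vector, rad) and "tvec" (3), from world to camera coordinates, as OpenCV has them. Camera axes: x right, y down, z forward; pixel columns grow to the right and rows downward; lengths in mm; the calibration is good to about 2 mm. A picture is of the moment at which its call begins. There is no depth.
- manip.close_job(): hands the job in, once; it reports no verdict.
Trained networks look in the newest picture that a camera, given by its name, has taken for a name from the list of things; names that differ only in an ending like _2 or _b are one class to them, and where a whole thing is asked for, a point or a joint stands for the part that bears it (a point fixed in the world has none). Each returns a list of dicts, best first, with "p" (0 to 1); they miss things now and then, are a little off and sometimes report something else, mostly with a low value. They report only what shows in the picture. A call takes as long as a camera call. They do not tell look-alikes from the thing itself.
- manip.search_frame(camera, label): "box" ([left, top, width, height] as shares, 0 to 1, of the picture: columns of its width, rows of its height, round what is visible of it).
The state is a dict: "time_s": time; "qpos": joint angles; "joint_velocities": joint speeds; "joint_efforts": joint torques, N m; "position": TCP position; "ee_rot": TCP orientation; "contact_force": force on the tool from outside, world axes, zero at the start; "moment": the same for the moment, N m; "opening": finger opening in mm.
Only numpy, scipy, OpenCV 4.12 (cv2) and the standard library are available. Lean on these libraries where they do the work, as an engineer would, in place of code of your own. Each camera call takes 0.05 s, during which the arm holds its last target. There are 200 camera calls.

TASK

Push the sliding steel cover of the green spacer box fully open and leave it open. Then, with the blue-handled sprung tongs and never with the gripper's fingers, lift the brass spacer out of its deep pocket (leave the black one where it is), and set it down, not dropped, upright inside the yellow ring in the middle of the round pressing plate. Put the tongs back upright in their wooden stand, and do not knock the other things on the bench about.

Things in the scene. Friction and masses are not known exactly. Their poses are not given: they have to be found in the camera images.
- box: Green steel spacer box, fixed, 104 (x) x 180 (y) x 130 mm high; origin under its centre. In its -y half are two deep open-topped pockets, at y = -55 mm and x = -23 and +23 mm, each 34 (x) x 50 (y) mm wide and 120 mm deep (floor 10 mm above the box's underside). Steel rails along both long edges rise 7 mm above its top. The +y half is solid.
- cover (a joint): Sliding steel cover on top of the box, in m: near 0 = covers both pockets, 0.105 = fully open (end stop, moved along the box's +y over the solid half). About 2 N of friction; it stays where left. The plate is 100 x 70 x 4 mm.
- cover_tab (a point): Centre of the yellow upright tab on the cover's -y edge; the tab is 70 (x) x 6 (y) mm and stands from the cover to 13 mm above this point (about 30 mm above the box top). Push it along the box's +y from its -y side. Axes as the box's.
- brass_mid (a point): Centre of the loose brass spacer, a bar 22 (x) x 18 (y) x 65 (z) mm, about 180 g, standing upright in one of the two pockets, sides parallel to the box's. Its top is 55 mm below the pocket mouth.
- black_mid (a point): Centre of the black plastic spacer of the same size, in the other pocket; to be left alone.
- brass: The brass spacer again: origin at the centre of its underside, axes as for its centre.
- tongs: Loose sprung tongs hanging upright, jaws down, in their stand; 230 g, 188 mm tall; origin midway between the lower ends of the jaws, z up along the tongs. The two legs move straight towards each other along the tongs' y, both alike, and spring open by themselves; a fixed middle bar 10 mm thick (y) between them ends 50 mm above the jaw tips.
- tongs_tip (a point): The same point, midway between the jaw tips. Jaws: 4 mm thick (y), 20 mm wide (x); open they are 32 mm apart inside and 40 mm over the outside; fully shut 10 mm apart. They meet the 18 mm thick spacer when the handles measure 40 mm over the outside. From 90 to 98 mm above the tips a flange sticks out to 34 mm each side (y) when open.
- tongs_grip (a point): Midway between the two flat blue handles, 125 mm above the jaw tips. Handles: 54 mm over the outside (y) when open, 32 mm fully shut, 20 mm wide (x), from 20 mm below to 48 mm above this point; a bridge 30 mm wide (y) ends 63 mm above it. Spring: 1.8 N per mm that each leg is pressed in: 7 N at 46 mm over the handles, enough to carry the tongs still open; 12.6 N at the spacer, which 25 to 35 N of squeeze holds well.
- stand: Fixed wooden tongs stand on a 90 x 110 mm foot: a block 48 (x) x 68 (y) x 105 mm high, origin at the centre of its underside, with a slot open at the top, 28 (x) x 48 (y) mm. The tongs hang upright in it, their side flanges resting on its rim, their y along the stand's y.
- stand_home (a point): Where the middle of the jaw tips hangs when the tongs rest in their stand: on the slot's centre line, 90 mm below its rim and 5 mm above the slot's floor. Axes as the stand's.
- plate_top (a point): Centre of the upper face of the fixed round steel pressing plate, 100 mm across, 60 mm above the bench, on an iron post; a yellow ring of 38 mm diameter is painted round this point.
- glue: Bystander: yellow glue bottle 60 mm across, 170 mm tall; origin under its centre.
- polish: Bystander: red polish tin 72 mm across, 50 mm high; origin under its centre.
- last: Bystander: wooden shoe last 150 x 55 x 68 mm; origin under its centre.
- hammer: Bystander: hammer 260 mm long, lying along its x.
- driver: Bystander: yellow screwdriver 200 mm long, lying along its x.
- brush: Bystander: brush lying along its x.
Mind the look-alikes: they are no part of the job. Of the things that look like the part that bears plate_top, take the one that is farthest to the robot's right at the start.

How it is judged (in metres and radians):
On the way, in this order (a step that is already met when the one before it is completed fails the run):
1. the cover is pushed fully open (value of joint cover above 0.095 m), for 0.2 s.
2. the brass spacer is lifted clear of the box, held in the tongs (z of brass in the frame of box above 0.132 m and contact force between brass and tongs above 1 N), for 0.1 s.
3. the brass spacer is set down on the plate while still held in the tongs (z of brass_mid in the frame of plate_top between 0.028 and 0.0375 m and horizontal distance between brass_mid and plate_top below 0.019 m and contact force between brass and tongs above 1 N), for 0.05 s.
At the end, for the whole second after the job is handed in: Brass spacer upright (0.08 rad), at rest on the plate, within 19 mm of its centre; tongs in the stand slot: tips within 14 mm of its centre, 12 mm of hanging height, lean under 0.2 rad; cover open 90 mm or more; black spacer within 20 mm of its start (horizontal distance between brass_mid and plate_top below 0.019 m and z of brass_mid in the frame of plate_top between 0.03 and 0.035 m and angle between brass_mid's own z axis and vertical below 0.08 rad and linear speed of brass below 0.01 m/s and horizontal distance between tongs and stand_home below 0.014 m and z of tongs in the frame of stand_home between -0.012 and 0.012 m and angle between tongs's own z axis and vertical below 0.2 rad and linear speed of tongs below 0.02 m/s and value of joint cover above 0.09 m and distance of black_mid from where it was at the start of the episode below 0.02 m); the robot touches nothing.
It fails at once if the gripper or arm touches the brass spacer (contact force between any of the fingers, the arm and brass above 0.5 N).
It fails at once if a spacer falls over or the black spacer is moved by more than 20 mm (distance of black_mid from where it was at the start of the episode above 0.02 m or angle between brass_mid's own z axis and vertical above 0.8 rad).
It fails at once if a bystander is moved by more than 30 mm (distance of any of glue, polish, last, hammer, driver, brush from where it was at the start of the episode above 0.03 m).
It also fails if it takes over 72 s, if anything falls off the work surface, if the arm or the gripper's body presses on something with over 40 N, if the wrist force passes 120 N, or if a joint passes its speed limit or range.

## Working session

There is one attempt and no reset: what is moved stays moved. The work goes in short steps, Python scripts to look and compute and a shell command to move; the robot and the scene stay as the last step left them, time stands still between calls to the robot, and variables do not carry over. Pictures are saved under pics/ and viewed, about 8 in all and at most 12, crops included, and the job is handed in when it is done.

```bash
mkdir -p pics; ls
cat > h.py <<'E'
import numpy as np, cv2
from workcell import manip
def cam(n):
    c=manip.camera(n); c={k:np.array(v) for k,v in c.items()}; return c
def save(c,fn,crop=None,s=1.5):
    im=c['img'][:,:,::-1].copy()
    if crop: x,y,w,h=crop; im=im[y:y+h,x:x+w]
    cv2.imwrite('pics/'+fn,cv2.resize(im,None,fx=s,fy=s,interpolation=cv2.INTER_CUBIC))
def proj(c,P):
    return cv2.projectPoints(np.array(P,float).reshape(-1,3),c['rvec'].astype(float),c['tvec'].astype(float),c['mtx'].astype(float),None)[0].reshape(-1,2)
def onz(c,uv,z):
    R=cv2.Rodrigues(c['rvec'].astype(float))[0]; o=-R.T@c['tvec'].ravel()
    d=R.T@np.linalg.solve(c['mtx'].astype(float),[uv[0],uv[1],1.]); return o+d*(z-o[2])/d[2]
E
python3 - <<'E'
from h import *
for n in('top','side'):
    c=cam(n); save(c,n+'0.png'); R=cv2.Rodrigues(c['rvec'].astype(float))[0]
    print(n,(-R.T@c['tvec'].ravel()).round(),R[2].round(2),c['mtx'][0,0])
    for l in 'box cover_tab brass_mid black_mid tongs stand plate_top glue polish last hammer driver brush'.split():
        try:
            for r in manip.search_frame(n,l)[:4]:
                b=np.array(r['box'])*[512,384,512,384]; print(l,round(r['p'],2),b.round(),onz(c,b[:2]+b[2:]/2,0).round()[:2])
        except Exception as e: print(l,e)
s=manip.sense(); print(s)
E
```

```text
pics
top [ 308.  -13. 1375.] [ 0.13  0.03 -0.99] 462.72287132608136
box 0.82 [236. 154.  82.  62.] [512. -17.]
box 0.17 [274. 158.  37.  40.] [536. -65.]
cover_tab 0.93 [272. 160.  36.  37.] [532. -57.]
brass_mid 0.33 [289. 223.  49.  12.] [ 382. -128.]
tongs 0.83 [354. 176.  26.  20.] [ 513. -286.]
tongs 0.73 [271. 155.  38.  43.] [538. -57.]
stand 0.83 [338. 170.  44.  43.] [ 494. -265.]
plate_top 0.83 [126. 267.  39.  40.] [206. 365.]
plate_top 0.67 [115. 161.  45.  37.] [528. 406.]
plate_top 0.63 [173. 166.  37.  40.] [507. 239.]
glue 0.68 [201. 105.  25.  30.] [713. 176.]
polish 0.96 [288.  97.  22.  24.] [748. -84.]
last 0.79 [375. 104.  51.  30.] [ 715. -391.]
last 0.33 [338. 170.  45.  45.] [ 491. -267.]
hammer 0.86 [125. 223.  90.  32.] [347. 300.]
driver 0.9 [300. 221.  37.  16.] [ 381. -143.]
brush 0.93 [136. 113.  70.  16.] [710. 308.]
brush 0.74 [278. 220.  61.  14.] [ 387. -114.]
brush 0.6 [355. 176.  28.  16.] [ 517. -294.]
side [ 266. 1032.  981.] [ 0.15 -0.76 -0.63] 479.9876412676215
box 0.71 [223. 166.  49.  84.] [516. -85.]
box 0.29 [194. 129.  40.  35.] [ 710. -40
[... 877 characters left out ...]
  51.  89.] [517. -90.]
{'time_s': 1.4, 'qpos': array([-1.23190701e+00,  2.63901967e-01,  1.60396685e+00,  2.04562971e-05,
        1.27372827e+00, -3.68879497e-02]), 'joint_velocities': array([ 0.00115293, -0.00068819, -0.00032009, -0.00070162,  0.00092831,
       -0.00058884]), 'joint_efforts': array([ 4.82739833e-04, -5.02047515e+01, -3.57246172e+01,  7.28403591e-02,
        1.83939678e-02, -4.08726817e-05]), 'position': array([ 247.73488089, -627.8976932 ,  238.72232592]), 'ee_rot': array([-3.08629768e+00, -5.86792106e-01, -2.93265244e-05]), 'contact_force': array([-0.62346091,  0.17490702,  0.18686415]), 'moment': array([0.05565126, 0.00707926, 0.02209372]), 'opening': 88.20602834430288}
```

View pics/top0.png

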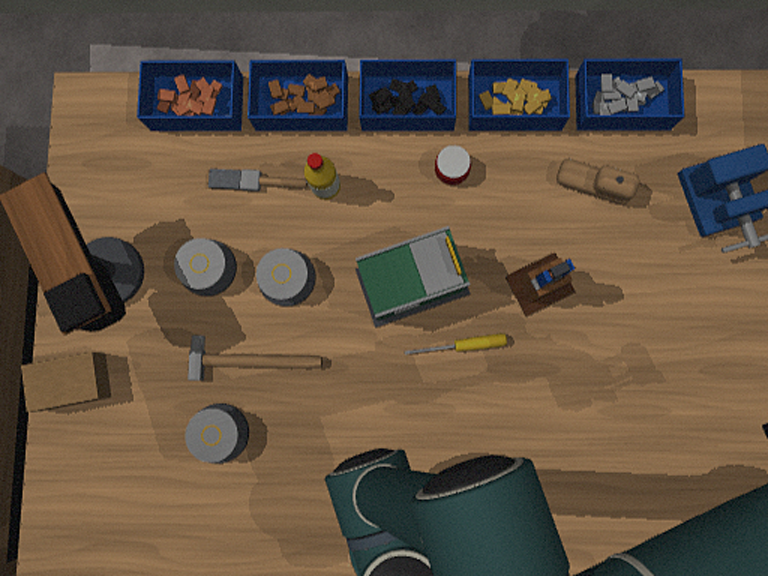

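View pics/side0.png

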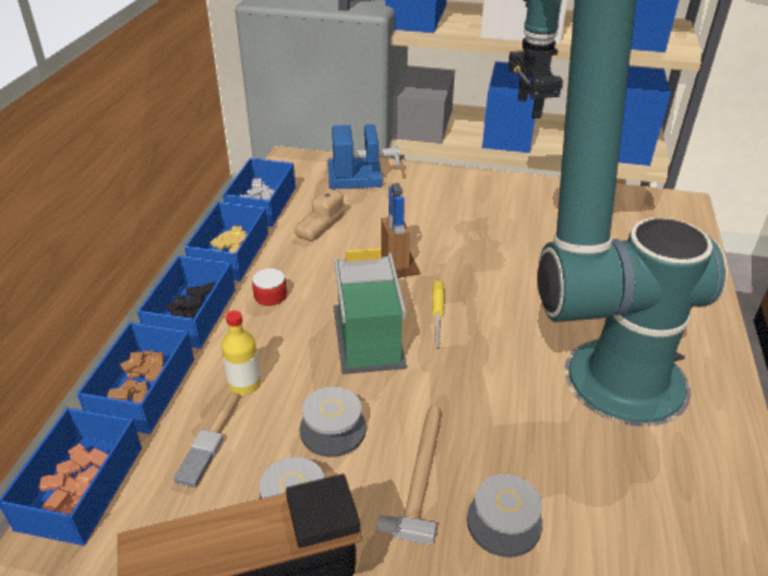

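Run:
```python
from h import *
c=cam('top'); save(c,'topc.png',(232,145,160,80),5)
np.savez('top.npz',**c)
c=cam('side'); save(c,'sidec.png',(210,115,90,140),4.2); np.savez('side.npz',**c)
```

```text
(no output)
```

View pics/topc.png

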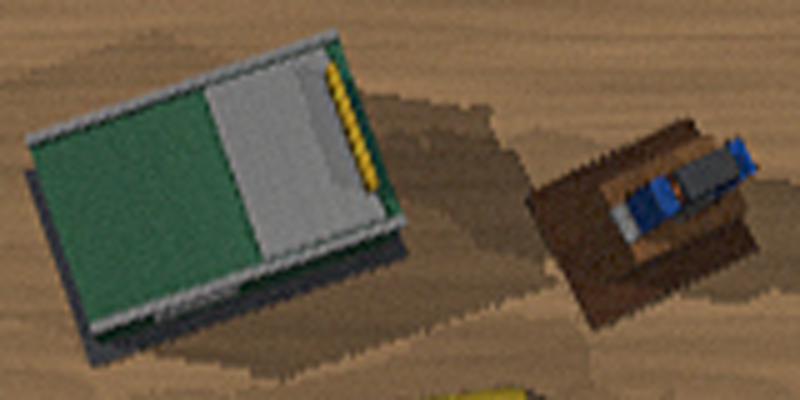

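View pics/sidec.png

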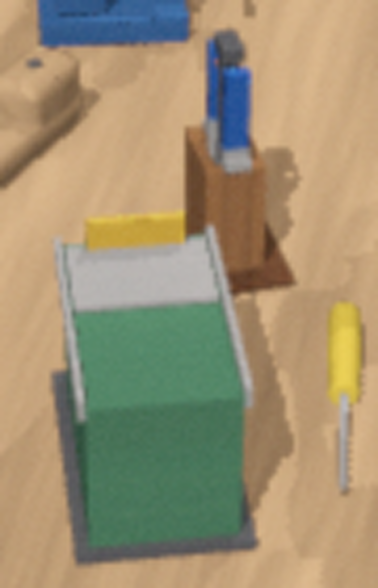

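```bash
cat > fit.py <<'E'
from h import *
from scipy.optimize import least_squares
T=dict(np.load('top.npz'));S=dict(np.load('side.npz'))
t=lambda a:np.array(a)/5.+[232,145]; s=lambda a:np.array(a)/4.2+[210,115]
def fit(items,x0):
    W=lambda P,p:np.array([[p[0]+np.cos(p[2])*a-np.sin(p[2])*b,p[1]+np.sin(p[2])*a+np.cos(p[2])*b,z] for a,b,z in P])
    f=lambda p:np.concatenate([(proj(c,W(P,p))-uv).ravel() for c,P,uv in items])
    r=least_squares(f,x0,loss='soft_l1'); return r.x,r.fun.reshape(-1,2).round(1)
B=[(52,-90,137),(52,90,137),(-52,90,137),(-52,-90,137)]
it=t([(338,32),(27,140),(92,330),(405,218)])
is_=s([(57,240),(82,415),(250,400),(210,228)])
for its in ([(T,B,it)],[(S,B,is_)],[(T,B,it),(S,B,is_)]):
    p,r=fit(its,[515,-30,.3]); print('box',p.round(3),r.tolist())
F=[(45,-55,8),(45,55,8),(-45,55,8),(-45,-55,8)]
p,r=fit([(T,F,t([(690,120),(528,203),(595,328),(757,248)]))],[495,-270,.4]); print('stand',p.round(3),r.tolist())
for n,c,roi in(('top',T,(170,165,36,36)),('side',S,(200,258,44,30))):
    x,y,w,h=roi; a=c['img'][y:y+h,x:x+w].astype(float); m=(a[...,:2].mean(2)-a[...,2])>25
    v,u=np.nonzero(m); print(n,m.sum(),onz(c,(u.min()/2+u.max()/2+x,v.min()/2+v.max()/2+y),60).round(1),onz(c,(u.mean()+x,v.mean()+y),60).round(1),u.min(),u.max(),v.min(),v.max())
# tongs blue/tab in both
for n,c,roi in(('top',T,(350,165,40,35)),('side',S,(250,118,25,38))):
    x,y,w,h=roi; a=c['img'][y:y+h,x:x+w].astype(float); m=(a[...,2]-a[...,0])>40
    v,u=np.nonzero(m); print('blue',n,m.sum(),(u.mean()+x).round(1),(v.mean()+y).round(1),u.min()+x,u.max()+x,v.min()+y,v.max()+y)
E
python3 fit.py
```

```text
box [ 5.03255e+02 -1.28300e+01  3.48000e-01] [[0.2, 0.8], [0.1, 1.1], [-0.4, -1.0], [0.0, -0.8]]
box [ 5.02487e+02 -2.97900e+00  3.40000e-01] [[0.9, 1.0], [0.6, -0.9], [-0.9, -0.5], [-0.7, 1.3]]
box [ 5.03517e+02 -1.12710e+01  3.43000e-01] [[-0.2, 0.8], [-0.5, 0.8], [-1.1, -1.2], [-0.6, -0.7], [1.2, -0.7], [1.1, -2.9], [-0.6, -2.5], [-0.6, -0.3]]
stand [ 4.98225e+02 -2.66175e+02  4.71000e-01] [[-0.2, -0.7], [-0.7, -0.9], [0.1, 1.1], [0.8, 0.5]]
top 261 [509.2 240.2  60. ] [521.1 257.7  60. ] 0 35 0 35
side 288 [512.7 232.3  60. ] [515.6 220.6  60. ] 0 43 0 23
blue top 88 367.4 182.6 358 382 173 190
blue side 190 262.2 135.7 250 269 118 150
```

```bash
cat >> h.py <<'E'
def go(P,yaw,say=True):
    """dp (m) and twist (deg) in tool axes from measured pose to TCP P, tool down, tool y along world dir yaw+90deg (mod 180)"""
    s=manip.sense(); R=cv2.Rodrigues(np.array(s['ee_rot'],float))[0]
    best=None
    for k in(0,np.pi):
        a=yaw+k; y=np.array([-np.sin(a),np.cos(a),0]); z=np.array([0,0,-1.]); G=np.stack([np.cross(y,z),y,z],1)
        w=cv2.Rodrigues(R.T@G)[0].ravel()
        if best is None or np.linalg.norm(w)<np.linalg.norm(best):best=w
    print('t',s['time_s'],'pos',s['position'].round(1),'open',round(s['opening'],1),'F',np.array(s['contact_force']).round(1),'q6',s['qpos'].round(2))
    print('dp',(R.T@(np.array(P)-s['position'])/1000).round(4),'twist',np.degrees(best).round(2))
def fr(p,x,y): return [p[0]+np.cos(p[2])*x-np.sin(p[2])*y,p[1]+np.sin(p[2])*x+np.cos(p[2])*y]
BOX=(503.3,-12.5,.347); ST=(498.2,-266.2,.471)
E
python3 - <<'E'
from h import *
T=dict(np.load('top.npz'));S=dict(np.load('side.npz'))
for n,c,g,z in(('top',T,(509,240),60),('side',S,(511,232),60)):
    for _ in range(3):
        u0,v0=proj(c,(*g,60))[0]; a=c['img'].astype(float); m=(a[...,:2].mean(2)-a[...,2])>22
        V,U=np.mgrid[:384,:512]; m&=(np.hypot(U-u0,(V-v0)*(1 if n=='top' else 1.3))<11)
        v,u=np.nonzero(m); g=onz(c,((u.min()+u.max())/2,(v.min()+v.max())/2),60)[:2]; 
    print(n,m.sum(),g,onz(c,(u.mean(),v.mean()),60)[:2],u.min(),u.max(),v.min(),v.max())
print('bridge',onz(T,(232+707/5,145+172/5),203)); 
for z in(168,):
  print('tong proj top', proj(T,[(498.2,-266.2,203)]),proj(S,[(498.2,-266.2,203)]))
go([*fr(BOX,0,-130),250],.347)
E
```

```text
top 59 [510.6756375 240.2049351] [511.06305581 241.66968132] 181 194 176 188
side 70 [513.45702244 239.38349177] [512.85725654 238.95636895] 213 228 266 277
bridge [ 498.24575891 -263.19811167  203.        ]
tong proj top [[374.58629255 179.42475778]] [[265.18169079 123.63339713]]
t 1.5 pos [ 247.7 -627.9  238.7] open 88.1 F [ 0.6 -0.   1.1] q6 [-1.23  0.26  1.6  -0.    1.27 -0.04]
dp [ 0.4599 -0.3487 -0.0113] twist [-0.    0.    1.65]
```

```bash
python3 -m pendant '[{"dp":[0.46,-0.349,-0.012],"twist":[0,0,1.65],"grip":0},{"dp":[0.46,-0.349,-0.012],"twist":[0,0,1.65],"grip":0},{"dp":[0.46,-0.349,-0.012],"twist":[0,0,1.65],"grip":0},{"dp":[0.46,-0.349,-0.012],"twist":[0,0,1.65],"grip":0},{"dp":[0.46,-0.349,-0.012],"twist":[0,0,1.65],"grip":0},{"dp":[0.46,-0.349,-0.012],"twist":[0,0,1.65],"grip":0},{"dp":[0.46,-0.349,-0.012],"twist":[0,0,1.65],"grip":0},{"dp":[0.46,-0.349,-0.012],"twist":[0,0,1.65],"grip":0},{"dp":[0.46,-0.349,-0.012],"twist":[0,0,1.65],"grip":0},{"dp":[0.46,-0.349,-0.012],"twist":[0,0,1.65],"grip":0},{"dp":[0.46,-0.349,-0.012],"twist":[0,0,1.65],"grip":0},{"dp":[0.46,-0.349,-0.012],"twist":[0,0,1.65],"grip":0}]'
python3 - <<'E'
from h import *
go([*fr(BOX,0,-125),144],.347)
go([*fr(BOX,0,-5),144],.347)
E
```

```text
time_s: 3.0
position: [546.9, -135.6, 250.5]
ee_rot: [3.094, 0.541, -0.001]
contact_force: [0.5, -0.6, -0.5]
opening: 0.3
t 3.0 pos [ 546.9 -135.6  250.5] open 0.3 F [ 0.5 -0.6 -0.5] q6 [-0.29  0.05  1.83 -0.    1.26  0.94]
dp [ 0.001  -0.0057  0.1065] twist [ 0.02  0.05 -0.06]
t 3.0 pos [ 546.9 -135.6  250.5] open 0.3 F [ 0.5 -0.6 -0.5] q6 [-0.29  0.05  1.83 -0.    1.26  0.94]
dp [ 0.0009 -0.1257  0.1065] twist [ 0.02  0.05 -0.06]
```

```bash
python3 -m pendant '[{"dp":[0.001,0,0.06],"twist":[0,0,0],"grip":0},{"dp":[0.001,0,0.106],"twist":[0,0,0],"grip":0},{"dp":[0.001,0,0.106],"twist":[0,0,0],"grip":0},{"dp":[0.001,-0.02,0.106],"twist":[0,0,0],"grip":0},{"dp":[0.001,-0.04,0.106],"twist":[0,0,0],"grip":0},{"dp":[0.001,-0.06,0.106],"twist":[0,0,0],"grip":0},{"dp":[0.001,-0.08,0.106],"twist":[0,0,0],"grip":0},{"dp":[0.001,-0.1,0.106],"twist":[0,0,0],"grip":0},{"dp":[0.001,-0.115,0.106],"twist":[0,0,0],"grip":0},{"dp":[0.001,-0.12,0.106],"twist":[0,0,0],"grip":0},{"dp":[0.001,-0.12,0.106],"twist":[0,0,0],"grip":0}]'
python3 - <<'E'
from h import *
go([*fr(BOX,0,-5),144],.347)
c=cam('top'); save(c,'t2.png',(232,145,110,80),5)
E
```

```text
time_s: 4.38
position: [506.7, -20.6, 144.0]
ee_rot: [-3.093, -0.543, 0.003]
contact_force: [-0.6, -0.7, 0.1]
opening: 0.7
t 4.375 pos [506.7 -20.6 144. ] open 0.7 F [-0.6 -0.7  0.1] q6 [-0.09  0.03  2.06  0.    1.06  1.13]
dp [-0.0004 -0.0037  0.    ] twist [-0.08  0.11  0.04]
```

View pics/t2.png

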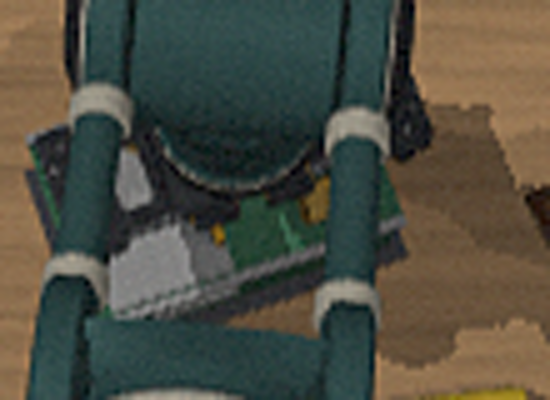

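```bash
python3 -m pendant '[{"dp":[0,-0.004,0],"twist":[0,0,0],"grip":0},{"dp":[0,-0.008,0],"twist":[0,0,0],"grip":0},{"dp":[0,-0.008,0],"twist":[0,0,0],"grip":0}]'
python3 -m pendant '[{"dp":[0,-0.003,0],"twist":[0,0,0],"grip":0},{"dp":[0,-0.006,0],"twist":[0,0,0],"grip":0},{"dp":[0,-0.006,0],"twist":[0,0,0],"grip":0}]'
```

```text
time_s: 4.8
position: [504.5, -13.6, 144.3]
ee_rot: [-3.094, -0.542, 0.002]
contact_force: [-0.2, -0.9, 0.1]
opening: 0.4
time_s: 5.18
position: [503.8, -11.0, 144.7]
ee_rot: [3.088, 0.543, 0.002]
contact_force: [3.3, -12.9, -4.3]
opening: 0.4
```

```bash
python3 - <<'E'
from h import *
go([498.2,-265,250],.471)
E
python3 -m pendant '[{"dp":[0,0.03,0],"twist":[0,0,0],"grip":0},{"dp":[0,0.04,-0.05],"twist":[0,0,0],"grip":0},{"dp":[0,0.05,-0.105],"twist":[0,0,0],"grip":0},{"dp":[0,0.05,-0.105],"twist":[0,0,0],"grip":0}]'
python3 - <<'E'
from h import *
go([498.2,-265,250],.471)
E
```

```text
t 5.175 pos [503.8 -11.  144.7] open 0.4 F [  3.3 -12.9  -4.3] q6 [-0.07  0.02  2.06 -0.01  1.06  1.16]
dp [-0.092   0.2375 -0.1038] twist [ 0.37  0.02 -7.03]
time_s: 5.68
position: [523.7, -55.7, 255.9]
ee_rot: [3.092, 0.54, 0.017]
contact_force: [-0.2, -0.6, -0.1]
opening: 0.4
t 5.675 pos [523.7 -55.7 255.9] open 0.4 F [-0.2 -0.6 -0.1] q6 [-0.15 -0.04  1.9   0.    1.26  1.07]
dp [-0.095   0.1882  0.0058] twist [ 0.31 -0.57 -7.16]
```

```bash
python3 -m pendant '[{"dp":[-0.095,0.188,0.005],"twist":[0,0,-7.1],"grip":1},{"dp":[-0.095,0.188,0.005],"twist":[0,0,-7.1],"grip":1},{"dp":[-0.095,0.188,0.005],"twist":[0,0,-7.1],"grip":1},{"dp":[-0.095,0.188,0.005],"twist":[0,0,-7.1],"grip":1},{"dp":[-0.095,0.188,0.005],"twist":[0,0,-7.1],"grip":1},{"dp":[-0.095,0.188,0.005],"twist":[0,0,-7.1],"grip":1}]'
python3 - <<'E'
from h import *
go([498.2,-265,133],.471)
a=cam('top'); b=cam('side'); np.savez('top2.npz',**a); np.savez('side2.npz',**b)
f=lambda c,x,y,w,h,s:cv2.resize(c['img'][y:y+h,x:x+w,::-1],None,fx=s,fy=s,interpolation=cv2.INTER_CUBIC)
A=f(a,232,145,100,80,5);B=f(b,225,90,75,100,4)
cv2.imwrite('pics/m3.png',np.hstack([A,B]))
E
```

```text
time_s: 6.42
position: [494.3, -263.1, 243.9]
ee_rot: [-3.053, -0.733, 0.001]
contact_force: [0.0, 0.0, 0.3]
opening: 58.3
t 6.425 pos [ 494.3 -263.1  243.9] open 58.3 F [0.  0.  0.3] q6 [-0.53  0.04  1.85  0.    1.25  0.57]
dp [0.0026 0.0037 0.1109] twist [-0.1   0.01  0.  ]
```

View pics/m3.png

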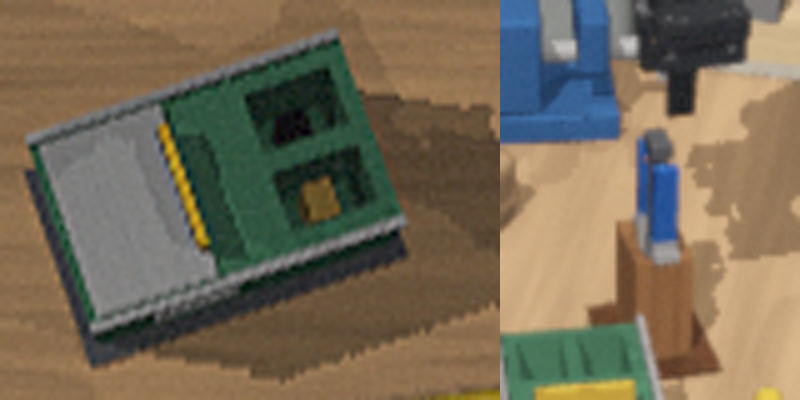

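Run:
```python
from h import *
T=dict(np.load('top2.npz'));S=dict(np.load('side2.npz'))
b=onz(T,(232+320/5,145+200/5),75); d=b[:2]-BOX[:2]; th=BOX[2]
print('brass',b,'in box',np.cos(th)*d[0]+np.sin(th)*d[1],-np.sin(th)*d[0]+np.cos(th)*d[1], 'nominal',fr(BOX,-23,-55))
st=(498.2,-265,.471)
for x,y,z in((-10,27,188),(10,27,188),(-10,27,120),(10,27,120),(0,0,203),(24,34,105),(-24,34,105)):
    p=proj(S,(*fr(st,x,y),z))[0]; q=proj(T,(*fr(st,x,y),z))[0]; print((x,y,z),'side crop',((p-[225,90])*4+[500,0]).round(),'topc crop',((q-[232,145])*5).round())
# pockets
for x,y in((-40,-80),(-40,-30),(-6,-30),(-6,-80)): print('pocket',((proj(T,(*fr(BOX,x,y),130))[0]-[232,145])*5).round())
```

```text
brass [501.67034384 -72.13771069  75.        ] in box -21.814006404518917 -55.52892435911692 nominal [np.float64(500.37516319406956), np.float64(-72.04364222701425)]
(-10, 27, 188) side crop [682. 168.] topc crop [667. 217.]
(10, 27, 188) side crop [657. 171.] topc crop [649. 183.]
(-10, 27, 120) side crop [679. 240.] topc crop [643. 235.]
(10, 27, 120) side crop [656. 244.] topc crop [625. 202.]
(0, 0, 203) side crop [660. 135.] topc crop [711. 172.]
(24, 34, 105) side crop [641. 266.] topc crop [597. 189.]
(-24, 34, 105) side crop [698. 258.] topc crop [638. 266.]
pocket [379. 201.]
pocket [292. 232.]
pocket [271. 174.]
pocket [357. 143.]
```

Run:
```python
from h import *
go([499.5,-264.7,133],.471)
```

```text
t 6.525 pos [ 494.6 -262.8  244.3] open 66.1 F [ 0.3 -0.6  0.4] q6 [-0.53  0.04  1.85  0.    1.25  0.57]
dp [0.0035 0.004  0.1113] twist [-0.05 -0.    0.08]
```

```bash
python3 -m pendant '[{"dp":[0.0035,0.004,0],"twist":[0,0,0],"grip":1},{"dp":[0.0035,0.004,0],"twist":[0,0,0],"grip":1},{"dp":[0.0035,0.004,0.03],"twist":[0,0,0],"grip":1},{"dp":[0.0035,0.004,0.06],"twist":[0,0,0],"grip":1},{"dp":[0.0035,0.004,0.09],"twist":[0,0,0],"grip":1},{"dp":[0.0035,0.004,0.111],"twist":[0,0,0],"grip":1},{"dp":[0.0035,0.004,0.111],"twist":[0,0,0],"grip":1},{"dp":[0.0035,0.004,0.111],"twist":[0,0,0],"grip":1}]'
python3 - <<'E'
from h import *
go([499.5,-264.7,133],.471)
E
```

```text
time_s: 7.52
position: [500.1, -266.3, 134.7]
ee_rot: [3.054, 0.733, 0.001]
contact_force: [-0.1, -1.1, -0.5]
opening: 87.9
t 7.525 pos [ 500.1 -266.3  134.7] open 87.9 F [-0.1 -1.1 -0.5] q6 [-0.53  0.15  1.94  0.    1.05  0.57]
dp [ 0.0002 -0.0017  0.0017] twist [ 0.06 -0.04  0.01]
```

```bash
python3 -m pendant '[{"dp":[0,-0.001,0.001],"twist":[0,0,0],"grip":0.53},{"dp":[0,-0.001,0.001],"twist":[0,0,0],"grip":0.53},{"dp":[0,-0.001,0.001],"twist":[0,0,0],"grip":0.53},{"dp":[0,-0.001,0.001],"twist":[0,0,0],"grip":0.53},{"dp":[0,-0.001,0.001],"twist":[0,0,0],"grip":0.53},{"dp":[0,-0.001,0.001],"twist":[0,0,0],"grip":0.53},{"dp":[0,-0.001,0.001],"twist":[0,0,0],"grip":0.53},{"dp":[0,-0.001,0.001],"twist":[0,0,0],"grip":0.53},{"dp":[0,-0.001,0.001],"twist":[0,0,0],"grip":0.53}]'
```

```text
time_s: 8.65
position: [499.0, -265.1, 133.0]
ee_rot: [-3.055, -0.733, -0.0]
contact_force: [-1.0, 3.0, 5.4]
opening: 46.5
```

Lift a little and check the tongs follow.

```bash
python3 -m pendant '[{"dp":[0,0,-0.015],"twist":[0,0,0],"grip":0.53},{"dp":[0,0,-0.04],"twist":[0,0,0],"grip":0.53},{"dp":[0,0,-0.07],"twist":[0,0,0],"grip":0.53},{"dp":[0,0,-0.1],"twist":[0,0,0],"grip":0.53},{"dp":[0,0,-0.13],"twist":[0,0,0],"grip":0.53},{"dp":[0,0,-0.16],"twist":[0,0,0],"grip":0.53},{"dp":[0,0,-0.16],"twist":[0,0,0],"grip":0.53},{"dp":[0,0,-0.16],"twist":[0,0,0],"grip":0.53}]'
python3 - <<'E'
from h import *
go([*fr(BOX,-22.5,-55.3),290],.347)
b=cam('side'); np.savez('side3.npz',**b); save(b,'s3.png',(235,60,70,120),5)
s=manip.sense()['position']; 
for o in(10,-10):
  for h in(-118,0,-118+90): print(o,h,((proj(b,(*fr((s[0],s[1],.471),o,20),s[2]+h))[0]-[235,60])*5).round())
E
```

```text
time_s: 9.65
position: [498.4, -265.2, 291.4]
ee_rot: [-3.054, -0.733, 0.002]
contact_force: [0.3, 0.3, -2.5]
opening: 46.6
t 9.65 pos [ 498.4 -265.2  291.4] open 46.6 F [ 0.3  0.3 -2.5] q6 [-0.53  0.03  1.78 -0.    1.34  0.57]
dp [ 0.0898 -0.1709  0.0015] twist [-0.06  0.06  7.1 ]
10 -118 [143. 379.]
10 0 [147. 210.]
10 -28 [146. 252.]
-10 -118 [174. 375.]
-10 0 [179. 207.]
-10 -28 [178. 248.]
```

View pics/s3.png

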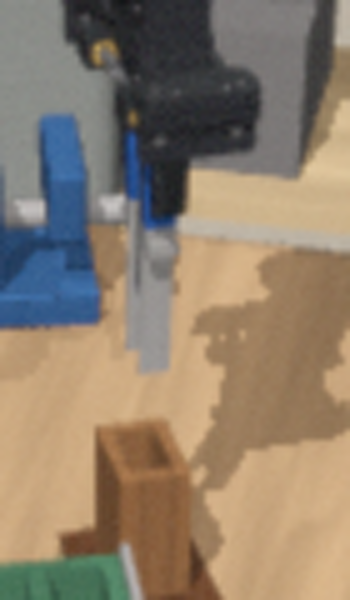

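Run:
```python
from h import *
b=dict(np.load('side3.npz')); s=[498.4,-265.2,291.4]
for o,y,h in((-9,40,0),(9,40,0),(0,40,0),(0,16,-118),(0,20,-118)): print(o,y,h,((proj(b,(*fr((s[0],s[1],.471),o,y),s[2]+h))[0]-[235,60])*5).round())
for x,y in((24,-34),(-24,-34),(-24,34),(24,34)): print('blk',((proj(b,(*fr((498.2,-265.2,.471),x,y),105))[0]-[235,60])*5).round())
```

```text
-9 40 0 [187. 221.]
9 40 0 [158. 225.]
0 40 0 [172. 223.]
0 16 -118 [156. 372.]
0 20 -118 [158. 376.]
blk [ 98. 426.]
blk [168. 417.]
blk [197. 472.]
blk [126. 483.]
```

```bash
python3 -m pendant '[{"dp":[0.023,-0.043,0],"twist":[0,0,2],"grip":0.53},{"dp":[0.045,-0.085,0],"twist":[0,0,4],"grip":0.53},{"dp":[0.068,-0.13,0],"twist":[0,0,6],"grip":0.53},{"dp":[0.09,-0.171,0],"twist":[0,0,7.1],"grip":0.53},{"dp":[0.09,-0.171,0],"twist":[0,0,7.1],"grip":0.53},{"dp":[0.09,-0.171,0],"twist":[0,0,7.1],"grip":0.53},{"dp":[0.09,-0.171,0],"twist":[0,0,7.1],"grip":0.53}]'
python3 - <<'E'
from h import *
go([*fr(BOX,-22.5,-55.3),230],.347)
a=cam('top');b=cam('side')
f=lambda c,x,y,w,h,s:cv2.resize(c['img'][y:y+h,x:x+w,::-1],None,fx=s,fy=s,interpolation=cv2.INTER_CUBIC)
cv2.imwrite('pics/m4.png',np.hstack([f(a,252,145,80,100,5),f(b,215,90,80,100,5)]))
s=manip.sense()['position']
for y in (16,-16):
  for o in(10,-10): print(o,y,((proj(b,(*fr((s[0],s[1],.347),o,y),s[2]-118))[0]-[215,90])*5+[400,0]).round())
for x,y in((-40,-80),(-40,-30),(-6,-30),(-6,-80)): print('pocket',((proj(b,(*fr(BOX,x,y),130))[0]-[215,90])*5+[400,0]).round())
E
```

```text
time_s: 10.58
position: [501.4, -73.1, 292.0]
ee_rot: [-3.095, -0.541, 0.002]
contact_force: [0.9, -0.5, -1.6]
opening: 47.0
t 10.575 pos [501.4 -73.1 292. ] open 47.0 F [ 0.9 -0.5 -1.6] q6 [-0.19 -0.09  1.89 -0.    1.34  1.03]
dp [ 0.    -0.001  0.062] twist [-0.01  0.07 -0.07]
10 16 [567. 396.]
-10 16 [602. 393.]
10 -16 [560. 364.]
-10 -16 [594. 361.]
pocket [605. 414.]
pocket [617. 465.]
pocket [559. 469.]
pocket [548. 419.]
```

View pics/m4.png

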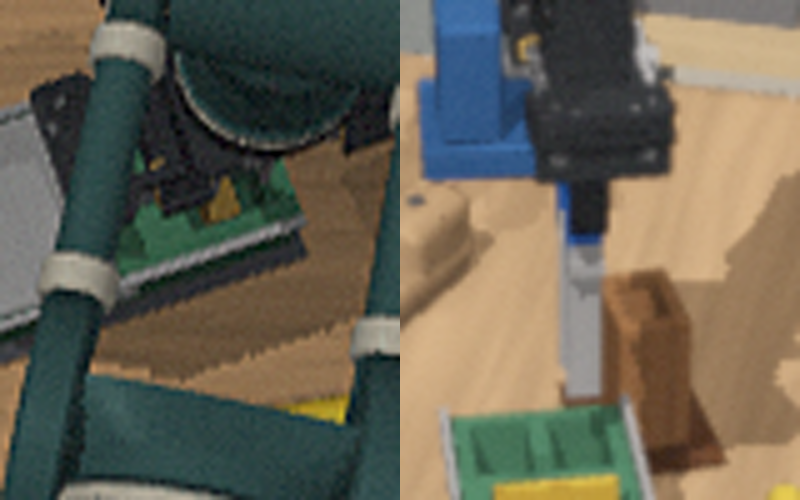

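```bash
python3 -m pendant '[{"dp":[0,-0.001,0.03],"twist":[0,0,0],"grip":0.53},{"dp":[0,-0.001,0.055],"twist":[0,0,0],"grip":0.53},{"dp":[0,-0.001,0.075],"twist":[0,0,0],"grip":0.53},{"dp":[0,-0.001,0.092],"twist":[0,0,0],"grip":0.53},{"dp":[0,-0.001,0.092],"twist":[0,0,0],"grip":0.53},{"dp":[0,-0.001,0.092],"twist":[0,0,0],"grip":0.53}]'
python3 -m pendant '[{"dp":[0,0,0.005],"twist":[0,0,0],"grip":0.53},{"dp":[0,0,0.01],"twist":[0,0,0],"grip":0.53},{"dp":[0,0,0.015],"twist":[0,0,0],"grip":0.53},{"dp":[0,0,0.015],"twist":[0,0,0],"grip":0.53}]'
python3 - <<'E'
from h import *
go([*fr(BOX,-22.5,-55.3),164],.347)
E
```

```text
time_s: 11.42
position: [501.9, -71.4, 201.5]
ee_rot: [3.094, 0.542, 0.002]
contact_force: [-0.3, -0.3, -2.1]
opening: 46.9
time_s: 11.92
position: [500.8, -71.0, 185.0]
ee_rot: [-3.094, -0.542, 0.002]
contact_force: [0.4, 0.1, -2.2]
opening: 46.7
t 11.925 pos [500.8 -71.  185. ] open 46.7 F [ 0.4  0.1 -2.2] q6 [-0.19 -0.02  2.02  0.    1.14  1.03]
dp [-0.0002  0.0012  0.021 ] twist [-0.04  0.06  0.  ]
```

```bash
python3 -m pendant '[{"dp":[0,0.001,0.007],"twist":[0,0,0],"grip":0.53},{"dp":[0,0.001,0.014],"twist":[0,0,0],"grip":0.53},{"dp":[0,0.001,0.02],"twist":[0,0,0],"grip":0.53},{"dp":[0,0.001,0.02],"twist":[0,0,0],"grip":0.53}]'
python3 -m pendant '[{"dp":[0,0,0],"twist":[0,0,0],"grip":0.43},{"dp":[0,0,0],"twist":[0,0,0],"grip":0.2},{"dp":[0,0,0],"twist":[0,0,0],"grip":0.2},{"dp":[0,0,0],"twist":[0,0,0],"grip":0.2},{"dp":[0,0,0],"twist":[0,0,0],"grip":0.2},{"dp":[0,0,0],"twist":[0,0,0],"grip":0.2},{"dp":[0,0,0],"twist":[0,0,0],"grip":0.2}]'
```

```text
time_s: 12.42
position: [501.0, -71.9, 164.8]
ee_rot: [-3.094, -0.542, 0.003]
contact_force: [1.0, 0.3, -2.1]
opening: 46.9
time_s: 13.3
position: [501.7, -72.1, 165.8]
ee_rot: [3.094, 0.542, 0.0]
contact_force: [0.6, 0.3, -3.7]
opening: 38.4
```

```bash
python3 -m pendant '[{"dp":[0,0,-0.01],"twist":[0,0,0],"grip":0.2},{"dp":[0,0,-0.03],"twist":[0,0,0],"grip":0.2},{"dp":[0,0,-0.055],"twist":[0,0,0],"grip":0.2},{"dp":[0,0,-0.08],"twist":[0,0,0],"grip":0.2},{"dp":[0,0,-0.105],"twist":[0,0,0],"grip":0.2},{"dp":[0,0,-0.13],"twist":[0,0,0],"grip":0.2},{"dp":[0,0,-0.155],"twist":[0,0,0],"grip":0.2},{"dp":[0,0,-0.17],"twist":[0,0,0],"grip":0.2},{"dp":[0,0,-0.17],"twist":[0,0,0],"grip":0.2},{"dp":[0,0,-0.17],"twist":[0,0,0],"grip":0.2}]'
python3 - <<'E'
from h import *
go([511.5,240,334],.347)
b=cam('side'); np.savez('side5.npz',**b); save(b,'s5.png',(210,60,90,110),5)
s=manip.sense()['position']
for y,h in((13,-118),(9,-118-36+65),(9,-118-36)):
  for o in(10,-10): print(o,y,h,((proj(b,(*fr((s[0],s[1],.347),o,y),s[2]+h))[0]-[210,60])*5).round())
E
```

```text
time_s: 14.55
position: [501.0, -71.9, 334.5]
ee_rot: [-3.094, -0.542, 0.003]
contact_force: [0.1, -0.3, -4.2]
opening: 38.4
t 14.55 pos [501.  -71.9 334.5] open 38.4 F [ 0.1 -0.3 -4.2] q6 [-0.19 -0.1   1.83  0.    1.42  1.03]
dp [ 0.1159 -0.2898  0.0006] twist [-0.06  0.1  -0.  ]
10 13 -118 [192. 484.]
-10 13 -118 [227. 481.]
10 9 -89 [191. 437.]
-10 9 -89 [227. 434.]
10 9 -154 [191. 532.]
-10 9 -154 [226. 529.]
```

View pics/s5.png

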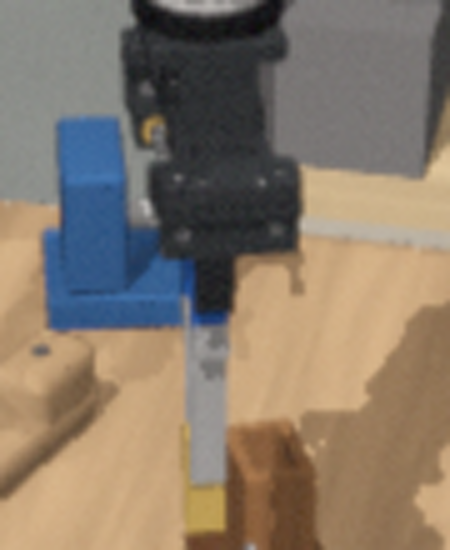

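```bash
python3 -m pendant '[{"dp":[0.01,-0.025,0],"twist":[0,0,0],"grip":0.2},{"dp":[0.026,-0.065,0],"twist":[0,0,0],"grip":0.2},{"dp":[0.042,-0.105,0],"twist":[0,0,0],"grip":0.2},{"dp":[0.058,-0.145,0],"twist":[0,0,0],"grip":0.2},{"dp":[0.074,-0.185,0],"twist":[0,0,0],"grip":0.2},{"dp":[0.09,-0.225,0],"twist":[0,0,0],"grip":0.2},{"dp":[0.104,-0.26,0],"twist":[0,0,0],"grip":0.2},{"dp":[0.112,-0.28,0],"twist":[0,0,0],"grip":0.2},{"dp":[0.116,-0.29,0],"twist":[0,0,0],"grip":0.2},{"dp":[0.116,-0.29,0],"twist":[0,0,0],"grip":0.2},{"dp":[0.116,-0.29,0],"twist":[0,0,0],"grip":0.2}]'
python3 - <<'E'
from h import *
go([511.5,240,232],.347)
E
```

```text
time_s: 15.98
position: [512.1, 239.0, 335.7]
ee_rot: [3.094, 0.541, -0.0]
contact_force: [-0.2, 0.6, -4.8]
opening: 38.5
t 15.975 pos [512.1 239.  335.7] open 38.5 F [-0.2  0.6 -4.8] q6 [ 0.39  0.01  1.71 -0.    1.42  1.62]
dp [-0.0002 -0.0012  0.1037] twist [ 0.04  0.02 -0.06]
```

```bash
python3 -m pendant '[{"dp":[0,-0.001,0.025],"twist":[0,0,0],"grip":0.2},{"dp":[0,-0.001,0.05],"twist":[0,0,0],"grip":0.2},{"dp":[0,-0.001,0.075],"twist":[0,0,0],"grip":0.2},{"dp":[0,-0.001,0.095],"twist":[0,0,0],"grip":0.2},{"dp":[0,-0.001,0.108],"twist":[0,0,0],"grip":0.2},{"dp":[0,-0.001,0.11],"twist":[0,0,0],"grip":0.2},{"dp":[0,-0.001,0.11],"twist":[0,0,0],"grip":0.2}]'
python3 - <<'E'
from h import *
go([511.5,240,214],.347)
b=cam('side'); np.savez('side6.npz',**b); save(b,'s6.png',(180,190,80,110),5)
s=manip.sense()['position']
for o,h in((10,-154),(-10,-154)): print(o,h,((proj(b,(*fr((s[0],s[1],.347),o,9),s[2]+h))[0]-[180,190])*5).round())
for o in((0,0),(19,0),(-19,0),(0,19),(0,-19)):print('ring',((proj(b,(511.5+o[0],240+o[1],60))[0]-[180,190])*5).round())
E
```

```text
time_s: 16.85
position: [512.2, 241.2, 226.4]
ee_rot: [-3.094, -0.542, -0.002]
contact_force: [0.3, -0.4, -4.9]
opening: 38.4
t 16.85 pos [512.2 241.2 226.4] open 38.4 F [ 0.3 -0.4 -4.9] q6 [0.4  0.07 1.86 0.   1.22 1.62]
dp [-0.0011  0.0009  0.0124] twist [-0.   -0.06 -0.01]
10 -154 [184. 409.]
-10 -154 [224. 405.]
ring [206. 409.]
ring [170. 403.]
ring [242. 415.]
ring [196. 437.]
ring [215. 382.]
```

View pics/s6.png

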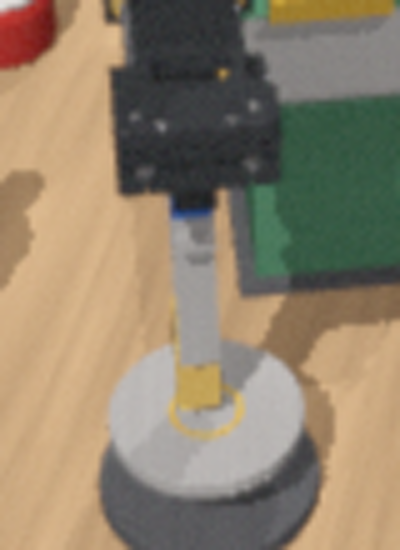

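```bash
python3 -m pendant '[{"dp":[-0.002,0.001,0.004],"twist":[0,0,0],"grip":0.2},{"dp":[-0.003,0.001,0.008],"twist":[0,0,0],"grip":0.2},{"dp":[-0.003,0.001,0.010],"twist":[0,0,0],"grip":0.2},{"dp":[-0.003,0.001,0.010],"twist":[0,0,0],"grip":0.2}]'
python3 -m pendant '[{"dp":[0,0,0.001],"twist":[0,0,0],"grip":0.2},{"dp":[0,0,0.002],"twist":[0,0,0],"grip":0.2},{"dp":[0,0,0.002],"twist":[0,0,0],"grip":0.2}]'
```

```text
time_s: 17.4
position: [509.3, 239.2, 215.8]
ee_rot: [-3.094, -0.542, -0.001]
contact_force: [-0.1, 0.7, -3.7]
opening: 39.0
time_s: 17.77
position: [510.1, 239.4, 215.8]
ee_rot: [-3.094, -0.542, -0.004]
contact_force: [-1.9, -1.1, 6.1]
opening: 38.4
```

```bash
python3 -m pendant '[{"dp":[0,0,-0.001],"twist":[0,0,0],"grip":0.2},{"dp":[0,0,-0.001],"twist":[0,0,0],"grip":0.43},{"dp":[0,0,-0.001],"twist":[0,0,0],"grip":0.46},{"dp":[0,0,-0.001],"twist":[0,0,0],"grip":0.49},{"dp":[0,0,-0.001],"twist":[0,0,0],"grip":0.53},{"dp":[0,0,-0.001],"twist":[0,0,0],"grip":0.53},{"dp":[0,0,-0.001],"twist":[0,0,0],"grip":0.53},{"dp":[0,0,-0.001],"twist":[0,0,0],"grip":0.53}]'
python3 -m pendant '[{"dp":[0,0,-0.003],"twist":[0,0,0],"grip":0.53},{"dp":[0,0,-0.008],"twist":[0,0,0],"grip":0.53},{"dp":[0,0,-0.015],"twist":[0,0,0],"grip":0.53},{"dp":[0,0,-0.025],"twist":[0,0,0],"grip":0.53},{"dp":[0,0,-0.035],"twist":[0,0,0],"grip":0.53},{"dp":[0,0,-0.055],"twist":[0,0,0],"grip":0.53},{"dp":[0,0,-0.08],"twist":[0,0,0],"grip":0.53},{"dp":[0,0,-0.1],"twist":[0,0,0],"grip":0.53},{"dp":[0,0,-0.1],"twist":[0,0,0],"grip":0.53}]'
python3 - <<'E'
from h import *
go([*fr(BOX,-22.5,-55.3),335],.347)
go([499,-265.1,335],.471)
b=cam('side'); np.savez('side7.npz',**b); save(b,'s7.png',(170,190,90,110),5)
s=manip.sense()['position']
for y in (16,-16):
  for o in(10,-10): print(o,y,((proj(b,(*fr((s[0],s[1],.347),o,y),s[2]-118))[0]-[170,190])*5).round())
E
```

```text
time_s: 18.77
position: [509.3, 239.1, 214.7]
ee_rot: [-3.094, -0.542, 0.0]
contact_force: [-0.2, 0.3, -1.9]
opening: 47.1
time_s: 19.9
position: [510.5, 239.6, 317.8]
ee_rot: [-3.093, -0.542, -0.008]
contact_force: [-0.1, 0.9, -2.1]
opening: 46.7
t 19.9 pos [510.5 239.6 317.8] open 46.7 F [-0.1  0.9 -2.1] q6 [0.39 0.01 1.75 0.   1.38 1.62]
dp [-0.1149  0.2899 -0.0178] twist [-0.02 -0.3  -0.  ]
t 19.9 pos [510.5 239.6 317.8] open 46.7 F [-0.1  0.9 -2.1] q6 [0.39 0.01 1.75 0.   1.38 1.62]
dp [-0.1824  0.4707 -0.0182] twist [ 0.   -0.3  -7.11]
10 16 [231. 237.]
-10 16 [274. 233.]
10 -16 [226. 190.]
-10 -16 [267. 187.]
```

View pics/s7.png

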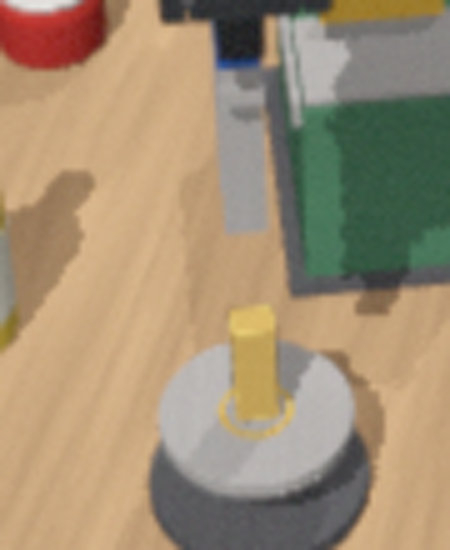

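```bash
python3 -m pendant '[{"dp":[-0.01,0.025,-0.018],"twist":[0,0,0],"grip":0.53},{"dp":[-0.028,0.072,-0.018],"twist":[0,0,-1],"grip":0.53},{"dp":[-0.046,0.12,-0.018],"twist":[0,0,-2],"grip":0.53},{"dp":[-0.065,0.168,-0.018],"twist":[0,0,-3],"grip":0.53},{"dp":[-0.084,0.216,-0.018],"twist":[0,0,-4],"grip":0.53},{"dp":[-0.102,0.264,-0.018],"twist":[0,0,-5],"grip":0.53},{"dp":[-0.121,0.312,-0.018],"twist":[0,0,-6],"grip":0.53},{"dp":[-0.14,0.36,-0.018],"twist":[0,0,-7.1],"grip":0.53},{"dp":[-0.156,0.405,-0.018],"twist":[0,0,-7.1],"grip":0.53},{"dp":[-0.17,0.44,-0.018],"twist":[0,0,-7.1],"grip":0.53},{"dp":[-0.182,0.47,-0.018],"twist":[0,0,-7.1],"grip":0.53},{"dp":[-0.182,0.47,-0.018],"twist":[0,0,-7.1],"grip":0.53}]'
python3 - <<'E'
from h import *
go([499,-265.1,245],.471)
E
```

```text
time_s: 21.45
position: [497.0, -266.4, 330.8]
ee_rot: [-3.054, -0.728, 0.004]
contact_force: [0.6, 0.8, -2.9]
opening: 47.2
t 21.45 pos [ 497.  -266.4  330.8] open 47.2 F [ 0.6  0.8 -2.9] q6 [-0.54  0.01  1.72 -0.    1.41  0.57]
dp [ 0.0026 -0.0001  0.0858] twist [-0.14  0.11 -0.18]
```

```bash
python3 -m pendant '[{"dp":[0.001,0,0.03],"twist":[0,0,0],"grip":0.53},{"dp":[0.002,0,0.06],"twist":[0,0,0],"grip":0.53},{"dp":[0.002,0,0.086],"twist":[0,0,0],"grip":0.53},{"dp":[0.002,0,0.086],"twist":[0,0,0],"grip":0.53},{"dp":[0.002,0,0.086],"twist":[0,0,0],"grip":0.53}]'
python3 - <<'E'
from h import *
go([499,-265.1,133],.471)
a=cam('top');b=cam('side'); np.savez('side8.npz',**b)
f=lambda c,x,y,w,h,s:cv2.resize(c['img'][y:y+h,x:x+w,::-1],None,fx=s,fy=s,interpolation=cv2.INTER_CUBIC)
cv2.imwrite('pics/m8.png',np.hstack([f(b,240,95,50,75,8),f(a,320,155,80,120,5)]))
s=manip.sense()['position']; print(s)
g=lambda p:((p-[240,95])*8).round()
for o in(10,-10): print(o,g(proj(b,(*fr((s[0],s[1],.471),o,16),s[2]-118))[0]))
for x,y in((24,-34),(-24,-34),(-24,34),(24,34),(14,-24),(-14,-24),(-14,24),(14,24)): print('blk',x,y,g(proj(b,(*fr((499,-265.1,.471),x,y),105))[0]))
E
```

```text
time_s: 22.08
position: [500.1, -263.4, 247.4]
ee_rot: [3.055, 0.734, 0.001]
contact_force: [-0.3, -0.2, -2.4]
opening: 47.1
t 22.075 pos [ 500.1 -263.4  247.4] open 47.1 F [-0.3 -0.2 -2.4] q6 [-0.53  0.05  1.83  0.    1.26  0.57]
dp [-0.0018  0.001   0.1144] twist [ 0.02 -0.02  0.03]
[ 500.60401739 -263.99677009  248.37395232]
10 [178. 411.]
-10 [225. 405.]
blk 24 -34 [116. 402.]
blk -24 -34 [227. 387.]
blk -24 34 [274. 476.]
blk 24 34 [160. 492.]
blk 14 -24 [145. 412.]
blk -14 -24 [210. 403.]
blk -14 24 [243. 465.]
blk 14 24 [177. 475.]
```

View pics/m8.png

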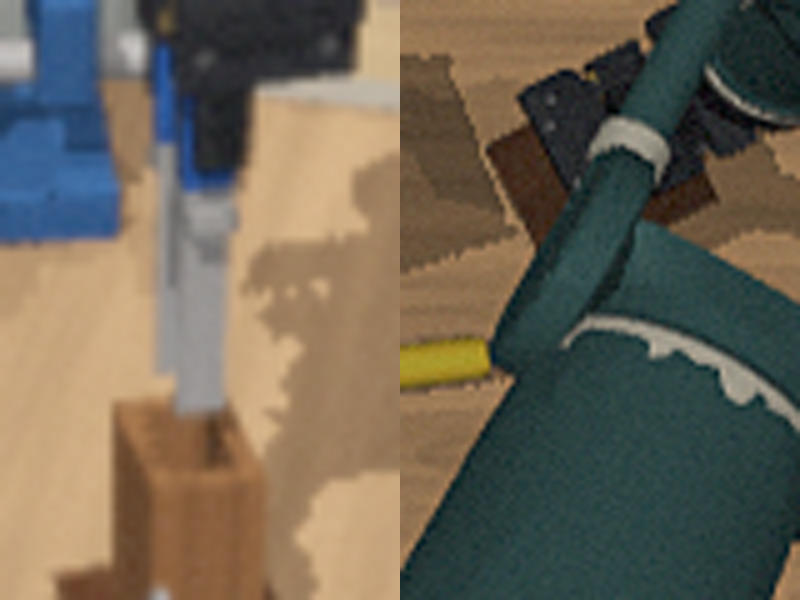

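```bash
python3 -m pendant '[{"dp":[-0.001,0.001,0.015],"twist":[0,0,0],"grip":0.53},{"dp":[-0.001,0.001,0.025],"twist":[0,0,0],"grip":0.53},{"dp":[-0.001,0.001,0.035],"twist":[0,0,0],"grip":0.53},{"dp":[-0.001,0.001,0.035],"twist":[0,0,0],"grip":0.53}]'
python3 -m pendant '[{"dp":[0,0,0.02],"twist":[0,0,0],"grip":0.53},{"dp":[0,0,0.04],"twist":[0,0,0],"grip":0.53},{"dp":[0,0,0.06],"twist":[0,0,0],"grip":0.53},{"dp":[0,0,0.072],"twist":[0,0,0],"grip":0.53},{"dp":[0,0,0.072],"twist":[0,0,0],"grip":0.53}]'
python3 - <<'E'
from h import *
go([499.8,-265.1,133],.471)
E
```

```text
time_s: 22.68
position: [498.4, -264.8, 210.0]
ee_rot: [-3.053, -0.732, 0.003]
contact_force: [-0.1, -0.1, -2.4]
opening: 47.0
time_s: 23.3
position: [498.3, -264.6, 137.9]
ee_rot: [-3.053, -0.732, 0.004]
contact_force: [0.5, 0.0, -2.1]
opening: 46.6
t 23.3 pos [ 498.3 -264.6  137.9] open 46.6 F [ 0.5  0.  -2.1] q6 [-0.53  0.14  1.94 -0.    1.06  0.57]
dp [0.0011 0.0011 0.0049] twist [-0.15  0.1  -0.  ]
```

Tips are in the slot with no contact. Lower onto the rim.

```bash
python3 -m pendant '[{"dp":[0,0,0.002],"twist":[0,0,0],"grip":0.53},{"dp":[0,0,0.004],"twist":[0,0,0],"grip":0.53},{"dp":[0,0,0.004],"twist":[0,0,0],"grip":0.53}]'
python3 -m pendant '[{"dp":[0,0,0.0015],"twist":[0,0,0],"grip":0.53},{"dp":[0,0,0.0015],"twist":[0,0,0],"grip":0.53}]'
```

```text
time_s: 23.68
position: [499.6, -265.4, 136.2]
ee_rot: [3.054, 0.733, 0.001]
contact_force: [-0.4, -0.6, -1.8]
opening: 46.7
time_s: 23.92
position: [499.2, -265.2, 134.2]
ee_rot: [3.055, 0.733, 0.0]
contact_force: [-0.5, -0.4, -2.2]
opening: 46.7
```

```bash
python3 -m pendant '[{"dp":[0,0,0.001],"twist":[0,0,0],"grip":0.53},{"dp":[0,0,0.002],"twist":[0,0,0],"grip":0.53},{"dp":[0,0,0.002],"twist":[0,0,0],"grip":0.53}]'
```

```text
time_s: 24.3
position: [499.5, -265.3, 133.5]
ee_rot: [3.055, 0.733, 0.0]
contact_force: [-2.4, 1.7, 4.7]
opening: 46.7
```

```bash
python3 -m pendant '[{"dp":[0,0,-0.0005],"twist":[0,0,0],"grip":0.6},{"dp":[0,0,-0.0005],"twist":[0,0,0],"grip":0.8},{"dp":[0,0,-0.0005],"twist":[0,0,0],"grip":0.9},{"dp":[0,0,-0.0005],"twist":[0,0,0],"grip":0.9},{"dp":[0,0,-0.0005],"twist":[0,0,0],"grip":0.9},{"dp":[0,0,-0.0005],"twist":[0,0,0],"grip":0.9},{"dp":[0,0,-0.0005],"twist":[0,0,0],"grip":0.9},{"dp":[0,0,-0.0005],"twist":[0,0,0],"grip":0.9}]'
python3 -m pendant '[{"dp":[0,0,-0.02],"twist":[0,0,0],"grip":0.9},{"dp":[0,0,-0.05],"twist":[0,0,0],"grip":0.9},{"dp":[0,0,-0.1],"twist":[0,0,0],"grip":0.9},{"dp":[0,0,-0.15],"twist":[0,0,0],"grip":0.9},{"dp":[-0.1,0,-0.17],"twist":[0,0,0],"grip":0.9},{"dp":[-0.1,0.1,-0.17],"twist":[0,0,0],"grip":0.9},{"dp":[-0.1,0.2,-0.17],"twist":[0,0,0],"grip":0.9},{"dp":[-0.1,0.2,-0.17],"twist":[0,0,0],"grip":0.9},{"dp":[-0.1,0.2,-0.17],"twist":[0,0,0],"grip":0.9},{"dp":[-0.1,0.2,-0.17],"twist":[0,0,0],"grip":0.9}]'
python3 - <<'E'
from h import *
print(manip.sense()['position'],manip.sense()['contact_force'])
o=dict(np.load('side2.npz')); T0=dict(np.load('top2.npz')); b=cam('side'); a=cam('top')
def blue(c,roi):
    x,y,w,h=roi; i=c['img'][y:y+h,x:x+w].astype(float); v,u=np.nonzero(i[...,2]-i[...,0]>40); return len(u),u.mean()+x,v.mean()+y
for n,c in(('before',o),('now',b)): print(n,blue(c,(255,118,20,38)))
t=dict(np.load('top.npz'))
for n,c in(('before',t),('now',a)): print(n,blue(c,(350,165,40,35)))
for n,c in(('top',a),('side',b)):
    for l in 'tongs brass_mid cover_tab glue polish last hammer driver brush'.split():
        r=manip.search_frame(n,l)[:1]
        if r: q=np.array(r[0]['box'])*[512,384,512,384]; print(n,l,round(r[0]['p'],2),q.round())
print('brass exp side',proj(b,(511.5,240,92)),'top',proj(a,(511.5,240,125)))
for n,c,p in(('top',a,(511.5,240,125)),('side',b,(511.5,240,92))):
    u0,v0=proj(c,p)[0].astype(int); i=c['img'].astype(float); m=(i[...,0]-i[...,2])>45; V,U=np.mgrid[:384,:512]; m&=(abs(U-u0)<9)&(abs(V-v0)<14); v,u=np.nonzero(m); print(n,u0,v0,m.sum(),u.mean(),v.mean(),u.min(),u.max(),v.min(),v.max())
E
```

```text
time_s: 25.3
position: [499.3, -265.2, 132.7]
ee_rot: [-3.055, -0.733, -0.0]
contact_force: [0.9, -0.1, 1.2]
opening: 79.3
time_s: 26.55
position: [500.8, -489.9, 301.5]
ee_rot: [-3.054, -0.731, 0.001]
contact_force: [0.9, 0.1, 0.8]
opening: 79.4
[ 500.77771057 -489.94533252  301.54063092] [0.87281965 0.07383014 0.80898749]
before (156, np.float64(264.4102564102564), np.float64(138.89102564102564))
now (186, np.float64(263.6720430107527), np.float64(138.18817204301075))
before (88, np.float64(367.35227272727275), np.float64(182.63636363636363))
now (85, np.float64(367.28235294117644), np.float64(182.6))
top tongs 0.65 [354. 173.  27.  20.]
top cover_tab 0.84 [239. 168.  37.  40.]
top polish 0.8 [287. 101.  24.  23.]
top last 0.65 [374. 106.  48.  30.]
top hammer 0.6 [125. 225.  91.  25.]
top driver 0.76 [269. 224.  69.  12.]
top brush 0.8 [138. 113.  69.  16.]
side tongs 0.57 [254. 124.  15.  33.]
side brass_mid 0.63 [218. 250.   9.  27.]
side cover_tab 0.62 [230. 183.  39.  27.]
side glue 0.74 [247. 145.  37.  42.]
side polish 0.32 [218. 253.   8.  24.]
side last 0.56 [196. 130.  36.  32.]
side hammer 0.55 [252. 269.  42.  95.]
side driver 0.69 [289. 187.   6.  41.]
side brush 0.9 [115. 260.  41.  65.]
brass exp side [[220.72101061 263.16512651]] top [[183.1718755 178.0701438]]
top 183 178 108 182.9814814814815 176.74074074074073 175 191 165 188
side 220 263 325 220.3476923076923 261.27076923076925 212 228 250 276
```

```bash
python3 -c "
from workcell import manip; print(manip.close_job())"
```

```text
the job is handed in; nothing more can be done
None
```

The job is done and handed in at about 28 s of the 72 s allowed. No verdict was reported.

- **Cover:** I pushed it by its yellow tab until it met the end stop at about 13 N. It still showed open in the last picture of the box.
- **Brass spacer:** I lifted it out of the −x pocket with the tongs, with the handles reading about 38 mm rather than the expected 40 mm. I set it down on the rightmost plate (about x 511, y 240 mm); the contact force rose by about 10 N before I released it. The picture after release showed it upright inside the yellow ring, and in the last side image the network box round it was within about 2 px of where it should be.
- **Tongs:** They are hanging in their stand. Their blue handles were within about 0.1 px of their starting position in the top view and 1 px in the side view. The gripper is clear of everything, with under 1 N on it.
- **Bystanders:** At the last check the networks found five of the six near where they started.
- **Checks that failed or disagreed:**
  - The network missed the glue bottle in the last top view and gave a false hit at the tongs stand in the side view. I did not confirm its position any other way, though the arm never went near it.
  - The network found the brass spacer only in the side view.
  - I did not check the black spacer again after the cover was opened; the tongs never went into its pocket.

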